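# Latch the feeder base home

### The arm

A 7-joint arm with a two-finger parallel gripper is mounted at the origin on the work surface. World frame = base frame: x ahead of the robot, y to its left, z up, the work surface at z = 0. Lengths are in m, angles in rad, forces in N, time in s.
With the tool pointing down it reaches from about 0.4 to 0.875 m from the base axis. Payload 19.3 kg.
Tool frame: the origin (TCP) lies at the very end of the fingers, on their centre line; the grasp point (between the pads) lies 19 mm behind it; z points along the fingers, y is the direction in which the jaws open and shut (so a half turn about z gives the same grasp; the last joint's range is limited). The gripper opens to 85 mm and grips with 20 to 120 N. Pads are 22 mm wide; open, the fingers measure 114 mm over their backs; the gripper's body (76 mm by 85 mm) begins 54 mm behind the grasp point. The pads swing forward as they close: fully open they stand 13 mm farther back than shut.
Start: joints at [1.071, 0.521, -0.036, 1.599, 0.021, 1.021, -0.113], TCP at [0.26, -0.568, 0.231] pointing down, gripper open.
Joint ranges: [-2.91, 2.91], [-0.3, 2.13], [-1.5, 1.42], [0.17, 2.43], [-1.26, 4.41], [0.16, 1.93], [-2.52, 2.52]. Speed limits (rad/s): [1.89, 1.89, 2.39, 2.39, 3.01, 3.01, 3.01].

### API

Orientations are given as [roll, pitch, yaw] about the fixed x, y, z axes, in that order (R = Rz(yaw) Ry(pitch) Rx(roll)).
In Python, from workcell import bot gives the robot as it stands.
- The arm moves only by the tool carry_out, never from a script. Its argument "targets" is a list of rows, each a list of 7 numbers: the shift along the tool's x, y, z in mm, then the turn, a rotation vector about the tool's x, y, z in units of 6 degrees (1.0 is 6 degrees), then the closure in counts, from 0 (fully open) to 255 (shut). A call has 1 to 5 rows; each row shifts and turns the commanded pose from where the row before left it, along the tool's axes as they then stand; what a row does not reach is not made up. A row lasts 1/12 s, in which the tool goes at most 41.7 mm and 7.16 degrees, less where a joint would pass 70% of its speed; a pose out of reach is approached as far as the arm can. A call is refused whole if a number of a shift passes 41.7 or a number of a turn 1, either way. A call with a gripper value outside its range is refused whole. The fingers move at their own pace and stop on an object; "force" is the grip in N (left out, the last holds). Time passes only in rows, so rows that do not move let the fingers close. It gives the time, the measured TCP pose, the force and the opening at its end, in the units of the state.
- bot.observe(): the state, without advancing time (a new reading comes with each control period).
- bot.grab_frame(name): name is "side" or "top" or "wrist"; returns a dict with "color" (400x640x3 uint8, red, green, blue), "z_map" (400x640 float32, m along the optical axis (not along the pixel's ray), 0 where there is no reading), "K" (3x3 intrinsics, pixels), "cam_to_world" (4x4, takes a point from camera to world coordinates); the wrist camera has in their place "T_tool_cam" (4x4, takes a point from camera to tool coordinates, whose origin is the TCP and whose axes are the flange's). Camera axes: x right, y down, z forward; pixel columns grow to the right and rows downward; lengths in m; the calibration is good to about 2 mm. The wrist camera is an equidistant fisheye: a pixel r from the principal point sees the ray r / f radians off the axis. A picture is of the moment at which its call begins: read the wrist's pose just before it.
- bot.job_done(): hands the job in, once; it reports no verdict.
The state is a dict: "clock": time; "qpos": joint angles; "qd": joint speeds; "joint_efforts": joint torques, N m; "position": TCP position; "tool_rot": TCP orientation; "force": force on the tool from outside, world axes, zero at the start; "moment": the same for the moment, N m; "grip_width": finger opening in m.
Only numpy, scipy, OpenCV 4.12 (cv2) and the standard library are available. Lean on these libraries where they do the work, as an engineer would, in place of code of your own. Each camera call takes 0.05 s, during which the arm holds its last target. There are 200 camera calls.

### The job

Finish putting the bird feeder together: lift the latch's wire bail by its lug over the steel keeper on the green base, let its crossbar drop into the slot right behind the keeper, then press the lever back and down past its centre so that it stays shut and holds the base fully home. Leave the loose parts lying beside the feeder where they are.Leave the loose parts lying beside the feeder where they are.

Things in the scene. Friction and masses are not known exactly. Their poses are not given: they have to be found in the camera images.
- feeder: Bird feeder lying on its side, fixed in a grey cradle: clear tube 76 mm thick, 230 long, aluminium collar with a draw latch on top, green base at one end. Origin on the counter below the lever's pivot (pivot z 116). Frame: x along the tube to the green base, y across, z up; all x, y, z here are mm in it. The base slides along x with 8 N drag, 0 (home) to 13 out, and starts 7 to 13 out.
- keeper_home (a point): Fixed mark: where the keeper's lip edge comes with the base home (x 50.5, z 118.5). The base's present gap is NOT reported: see or feel it. Keeper on the base, x with the base home (add the gap): steel upright 43.5 to 47.5, lip on to 50.5, 18 wide, lip z 115.5 to 118.5; then the slot, 50.5 to 61.5, floor z 107; then a green rib, 61.5 to 65.5, top z 118.5.
- lever (a joint): Steel latch lever, rad: 0 shut (along -x over the tube), grows swinging up (1.57 upright) and over to the base side, stop 2.3. Starts 0.3 to 0.55, stays where left. Moving the bail carries it along; with the bar in the slot it stands near 1.5 to 2.0. Pressed with the bar hooked it draws the base home and stretches the sprung bail: about 7 N at the pad from 0.9 to 0.3 rad, then it snaps shut and holds.
- lever_pad (a point): Point on the lever's pressing face, 50 mm along it from the pivot. Lever plate 24 mm wide, 3 thick, ends 64 mm from the pivot; this face looks up when shut, towards the base when the lever is upright. Shut: x -50, z 123.5 (7.5 above the pivot). The bail's pin is on the lever 24 mm from the pivot, at x -23.5, z 111 when shut.
- bail_bar (a point): Centre of the bail's crossbar: steel, along y, 6 mm thick, 42 long, 70 mm from the bail's pin, on two legs at y -17 and 17. The bail drops by its own weight. Start: x about 46, z 108, on a fork in front of the keeper's upright face: lift it over (bar above z 122). Lying in the slot: z 109 to 113; on keeper or rib: z about 121. Latched: x 50, z 111, caught under the lip (x 46.5 if shut unhooked).
- lug_top (a point): Top of the lug that stands on the middle of the crossbar, square to the bail: steel plate 22 mm wide across y (grip it there, fingertips above the bar), 4 mm thick, with a 9 mm rolled top edge. The top is 31.5 mm above the bar's centre. The bail can turn in the grip as it swings.
- cap: Loose aluminium screw cap, 60 mm across, 20 high, beside the feeder; origin under its centre. Leave alone.
- hanger: Loose steel hanger hook, 8 mm rod about 150 mm long lying beside the feeder. Leave alone.
- washer: Loose rubber ring, 72 mm across, 6 high, beside the feeder. Leave alone.

How it is judged:
By the outcome, as a careful person would: the job done as asked, in the order asked, and still so for the second after the job is handed in, with the robot touching nothing.
It also fails if it takes over 64 s, if anything falls off the work surface, if the arm or the gripper's body presses on something with over 40 N, if the wrist force passes 120 N, or if a joint passes its speed limit or range.

## Working session

There is one attempt and no reset: what is moved stays moved. The work goes in short steps, Python scripts to look and compute and a tool call to move; the robot and the scene stay as the last step left them, time stands still between calls to the robot, and variables do not carry over. Pictures are saved under pics/ and viewed, about 8 in all and at most 12, crops included, and the job is handed in when it is done.

Besides the shell and the picture viewer there is one more tool, called as a command line: name --pt "numbers of a row" for each row, then --argument value for the rest. carry_out: Moves the arm, as the interface text tells. Its arguments: {"type":"object","properties":{"targets":{"type":"array","items":{"type":"array","items":{"type":"number"}}},"force":{"type":"number"}},"required":["targets"]}

```bash
mkdir -p pics; ls; python3 - <<'E'
from workcell import bot
import cv2,numpy as np
s=bot.observe(); print(s['clock'],s['position'],s['tool_rot'],s['grip_width'])
for n in['side','top']:
    f=bot.grab_frame(n); np.savez(f'pics/{n}0.npz',**{k:f[k] for k in('color','z_map','K','cam_to_world')})
    cv2.imwrite(f'pics/{n}0.png',f['color'][...,::-1]); print(n,f['K'].tolist(),np.round(f['cam_to_world'],3).tolist())
a=cv2.imread('pics/side0.png');b=cv2.imread('pics/top0.png')
cv2.imwrite('pics/both0.png',cv2.resize(np.vstack([a,b]),(480,600)))
E
```

```text
pics
0.0 [ 0.26024422 -0.567889    0.23073183] [-3.14048935e+00  8.92094740e-05  4.29762352e-01] 0.08569349999626702
side [[425.012679448572, 0.0, 325.46729378267827], [0.0, 425.012679448572, 197.82157118438442], [0.0, 0.0, 1.0]] [[0.79, -0.423, 0.445, 0.231], [-0.614, -0.528, 0.587, -0.367], [-0.013, -0.737, -0.676, 0.596], [0.0, 0.0, 0.0, 1.0]]
top [[453.8959520366328, 0.0, 322.03405397343863], [0.0, 453.8959520366328, 198.98538391322242], [0.0, 0.0, 1.0]] [[0.022, -0.997, 0.069, 0.518], [-1.0, -0.022, -0.01, 0.045], [0.012, -0.069, -0.998, 0.945], [0.0, 0.0, 0.0, 1.0]]
```

View pics/top0.png

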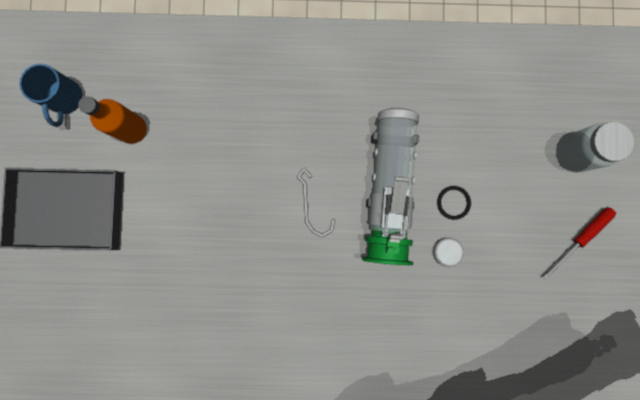

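View pics/side0.png

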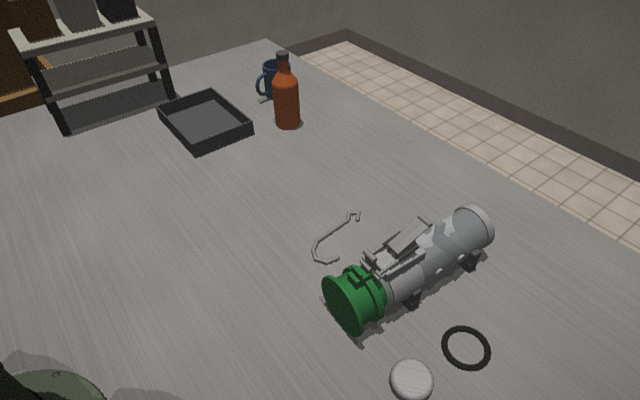

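The base points back towards the robot: feeder near pixel (392,190) in the top view, and (410,260) in the side view. I'll enlarge both.

```bash
python3 - <<'E'
import cv2,numpy as np
a=cv2.imread('pics/side0.png')[200:340,315:500];b=cv2.imread('pics/top0.png')[100:270,355:425]
a=cv2.resize(a,None,fx=3,fy=3,interpolation=cv2.INTER_CUBIC);b=cv2.resize(b,None,fx=3.45,fy=3.45,interpolation=cv2.INTER_CUBIC)
H=max(a.shape[0],b.shape[0]);pad=lambda i:np.vstack([i,np.zeros((H-i.shape[0],i.shape[1],3),np.uint8)])
o=np.hstack([pad(a),pad(b)]);print(o.shape);cv2.imwrite('pics/crop0.png',o)
# point cloud from both, above table
for n in['top','side']:
    f=np.load(f'pics/{n}0.npz');z=f['z_map'];v,u=np.mgrid[:400,:640];K=f['K'];T=f['cam_to_world']
    P=np.stack([(u-K[0,2])/K[0,0]*z,(v-K[1,2])/K[1,1]*z,z],-1)@T[:3,:3].T+T[:3,3]
    np.save(f'pics/{n}P.npy',P)
    c=f['color'].astype(int)
    m=(z>0)&(P[...,2]>.03)&(P[...,0]>.3)&(P[...,0]<.8)&(P[...,1]>-.2)&(P[...,1]<0)
    g=m&(c[...,1]>c[...,0]+40)
    print(n,m.sum(),P[m].min(0),P[m].max(0),'green',P[g].min(0),P[g].max(0),np.median(P[g],0))
E
```

```text
(586, 797, 3)
top 6408 [ 0.45698383 -0.15492358  0.03008514] [ 0.76082336 -0.04469034  0.15198086] green [ 0.4582542  -0.13799423  0.05347402] [ 0.51984032 -0.04730572  0.12212799] [ 0.48415911 -0.08571329  0.08844952]
side 9963 [ 0.45522574 -0.15709419  0.03000904] [ 0.75487978 -0.04614289  0.14916427] green [ 0.45703892 -0.13894364  0.06533599] [ 0.51951583 -0.06143919  0.11995037] [ 0.48112834 -0.11371476  0.08902623]
```

View pics/crop0.png

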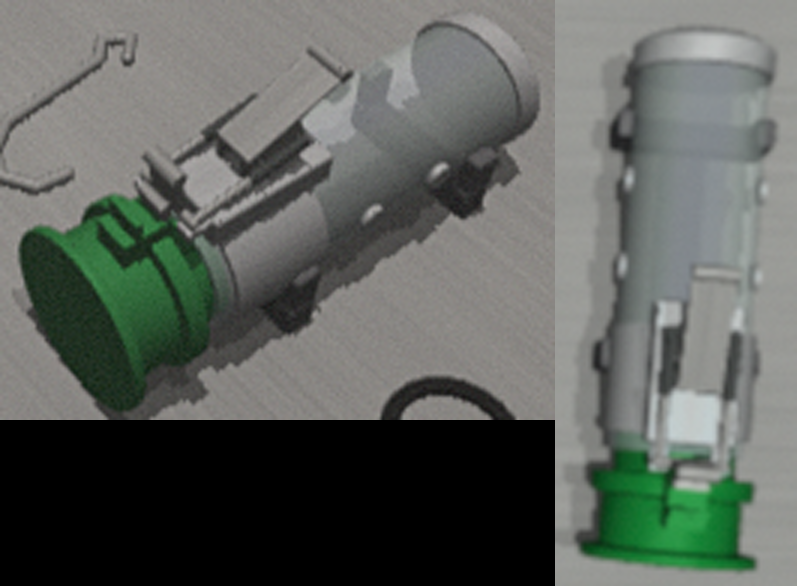

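Side crop: the lug stands at (163,167), with the bail legs beside the lever and the keeper in front at (130,235). Next, the feeder frame from the depth maps.

```bash
python3 - <<'E'
import numpy as np
P=np.load('pics/topP.npy');S=np.load('pics/sideP.npy')
m=(P[...,2]>.05)&(P[...,0]>.3)&(P[...,0]<.8)&(P[...,1]>-.2)&(P[...,1]<0);Q=P[m]
xs=[];ys=[]
for x in np.arange(.50,.74,.01):
    q=Q[abs(Q[:,0]-x)<.005]; q=q[q[:,2]>.065]
    lo,hi=np.percentile(q[:,1],[1,99]); t=q[:,1][q[:,2]>q[:,2].max()-.003].mean()
    print(round(x,2),np.round([lo*1e3,hi*1e3,(lo+hi)*500,t*1e3],1),len(q)); 
    xs.append(x);ys.append((lo+hi)/2)
a=np.polyfit(xs[6:],ys[6:],1);print(a,'yaw',np.arctan(a[0]))
th=np.arctan(a[0]); d=-np.array([np.cos(th),np.sin(th)])
for n,C in(('top',P),('side',S)):
    m=(C[...,2]>.05)&(C[...,0]>.3)&(C[...,0]<.8)&(C[...,1]>-.2)&(C[...,1]<0);q=C[m]
    o=np.array([.55,np.polyval(a,.55)]);l=(q[:,:2]-o)@d*1e3;w=(q[:,:2]-o)@np.array([-d[1],d[0]])*1e3
    print(n)
    for b in range(-120,110,4):
        k=(abs(l-b)<2)&(abs(w)<12)
        if k.any(): i=q[k][:,2].argmax();print(b,round(q[k][i,2]*1e3,1),round(w[k][i]),end=' | ')
E
```

```text
0.5 [-138.6  -54.4  -96.5  -99.5] 225
0.51 [-133.1  -54.2  -93.6  -98. ] 202
0.52 [-131.4  -64.7  -98.1  -91.4] 182
0.53 [-136.6  -61.9  -99.3  -99.9] 213
0.54 [-136.2  -61.2  -98.7  -98. ] 203
0.55 [-139.2  -61.3 -100.3 -103. ] 230
0.56 [-138.3  -61.5  -99.9  -99.9] 216
0.57 [-137.9  -62.9 -100.4 -102. ] 220
0.58 [-140.1  -62.8 -101.5 -101. ] 225
0.59 [-137.3  -64.2 -100.8 -104.4] 197
0.6 [-138.7  -68.1 -103.4 -103.6] 181
0.61 [-138.4  -68.4 -103.4 -103.1] 206
0.62 [-137.6  -69.6 -103.6 -104.3] 134
0.63 [-139.8  -69.9 -104.8 -103.3] 187
0.64 [-140.1  -69.9 -105.  -102.6] 191
0.65 [-139.6  -71.3 -105.4 -106.8] 186
0.66 [-141.7  -71.6 -106.6 -108.5] 194
0.67 [-141.3  -73.1 -107.2 -107.5] 184
0.68 [-141.1  -73.1 -107.1 -105.8] 183
0.69 [-143.4  -73.2 -108.3 -106.3] 185
0.7 [-142.9  -74.5 -108.7 -109. ] 185
0.71 [-142.5  -74.7 -108.6 -111.6] 186
0.72 [-145.5  -75.9 -110.7 -109. ] 186
0.73 [-144.7  -76.4 -110.5 -112. ] 182
[-0.06301034 -0.06469463] yaw -0.06292714394859922
top
-120 91.8 -1 | -116 93.7 -3 | -112 92.1 7 | -108 93.1 -4 | -104 92.6 -2 | -100 93.3 6 | -96 93.0 -1 | -92 92.5 -
[... 683 characters left out ...]
 | -108 90.9 4 | -104 91.5 8 | -100 91.9 10 | -96 92.2 1 | -92 91.0 -1 | -88 90.8 8 | -84 91.3 2 | -80 91.5 -5 | -76 92.3 9 | -72 90.6 -6 | -68 147.0 -1 | -64 149.2 1 | -60 149.1 5 | -56 147.8 9 | -52 143.6 3 | -48 141.5 3 | -44 140.0 9 | -40 138.4 10 | -36 136.9 -6 | -32 135.7 -5 | -28 133.2 5 | -24 131.4 6 | -20 130.1 9 | -16 128.5 4 | -12 127.5 8 | -8 126.0 1 | -4 124.0 6 | 0 118.9 9 | 4 106.7 -10 | 8 106.5 -2 | 12 106.7 -5 | 16 107.0 -10 | 20 106.4 12 | 24 105.7 5 | 28 90.7 -2 | 32 109.5 12 | 36 138.3 -3 | 40 141.0 2 | 44 140.6 -8 | 48 120.4 6 | 52 108.7 -6 | 56 108.4 -2 | 60 120.0 4 | 64 119.6 0 | 68 108.8 -1 | 72 108.4 0 | 76 94.0 1 | 80 93.1 0 | 84 101.6 4 | 88 103.3 0 | 92 102.8 -3 |
```

Frame found: yaw −0.063, tool x = −feeder x after a +28° turn about the tool z. Pivot at about l=−10, gap about 9 mm. The lug top is at l≈40.5 (x≈51), and depth reads about 2 mm high. Moving over the lug.

carry_out --pt "28 -21.5 0 0 0 0 0" --pt "28 -21.5 0 0 0 0 0" --pt "28 -21.5 0 0 0 0 0" --pt "28 -21.5 0 0 0 0 0" --pt "28 -21.5 0 0 0 0 0"

```text
clock: 0.52
position: [0.3432, -0.4105, 0.2311]
tool_rot: [-3.141, 0.0, 0.43]
force: [0.9, 0.0, 0.9]
grip_width: 0.0852
```

carry_out --pt "28 -21.5 0 0 0 0 0" --pt "28 -21.5 0 0 0 0 0" --pt "28 -21.5 0 0 0 0 0" --pt "28 -21.5 0 0 0 0 0" --pt "28 -21.5 0 0 0 0 0"

```text
clock: 0.93
position: [0.4257, -0.2544, 0.2313]
tool_rot: [-3.142, 0.0, 0.43]
force: [1.0, 0.1, 0.1]
grip_width: 0.0851
```

carry_out --pt "28 -21.5 0 0 0 0 0" --pt "28 -21.5 0 0 0 0 0" --pt "28 -21.5 0 0 0 0 0" --pt "28 -21.5 0 0 0 0 0" --pt "0 0 0 0 0 0 0"

```text
clock: 1.35
position: [0.494, -0.1247, 0.2312]
tool_rot: [-3.14, -0.002, 0.437]
force: [-0.6, 1.2, -0.4]
grip_width: 0.0854
```

carry_out --pt "0 0 0 0 0 0.94 0" --pt "0 0 0 0 0 0.94 0" --pt "0 0 0 0 0 0.94 0" --pt "0 0 0 0 0 0.94 0" --pt "0 0 0 0 0 0.94 0"

```text
clock: 1.77
position: [0.4912, -0.1312, 0.2311]
tool_rot: [-3.142, 0.0, -0.067]
force: [0.0, 0.1, -0.4]
grip_width: 0.0858
```

```bash
cat >h.py <<'E'
from workcell import bot
import numpy as np,cv2
th=-.0629; D=-np.array([np.cos(th),np.sin(th)]); W=np.array([-D[1],D[0]]); PX=-10.
O=np.array([.55,-.09935])+D*PX/1e3     # feeder origin (estimate)
def feed(p): p=np.asarray(p); q=p[...,:2]-O; return np.stack([q@D*1e3,q@W*1e3,p[...,2]*1e3],-1)
def st():
    s=bot.observe(); print('t',round(s['clock'],2),'feeder xyz',np.round(feed(s['position']),1),'rpy',np.round(s['tool_rot'],3),'F',np.round(s['force'],1),'w',round(s['grip_width']*1e3,1)); return s
def cloud(n):
    f=bot.grab_frame(n);z=f['z_map'];v,u=np.mgrid[:400,:640];K=f['K'];T=f['cam_to_world']
    P=np.stack([(u-K[0,2])/K[0,0]*z,(v-K[1,2])/K[1,1]*z,z],-1)@T[:3,:3].T+T[:3,3]
    P[z==0]=0; return f['color'],feed(P)
def wrist(name):
    f=bot.grab_frame('wrist'); cv2.imwrite(name,f['color'][...,::-1]); return f
E
python3 - <<'E'
from h import *
st()
for n in('top','side'):
    q=feed(np.load(f'pics/{n}P.npy')).reshape(-1,3)
    k=(q[:,2]>132)&(q[:,0]>40)&(q[:,0]<65); print(n,q[k].min(0),q[k].max(0),np.median(q[k],0))
    k=(q[:,2]>130)&(q[:,0]<-10)&(q[:,0]>-50)&(abs(q[:,1])<30); print('lever',np.percentile(q[k],[3,50,97],axis=0)[:,1])
wrist('pics/w1.png')
E
```

```text
t 1.77 feeder xyz [ 66.7  35.5 231.1] rpy [-3.142  0.    -0.067] F [ 0.   0.1 -0.4] w 85.8
top [  45.1911505  -142.14308293  134.42368535] [ 53.90308138  12.08678893 945.47607821] [  51.25570593 -142.14308293  945.47607821]
lever [-10.83710588   0.33606321  11.57874593]
side [  47.01656087 -854.0449069   132.59602317] [ 64.93405462  12.69891852 220.58956521] [ 53.4458524   -2.79309629 138.42308165]
lever [-9.69685455  1.62150086 12.80090455]
```

View pics/w1.png

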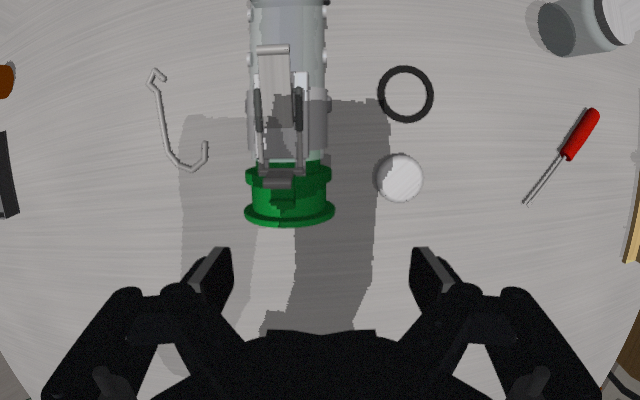

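The wrist view shows the lug at (277,180), the cap at (398,178), the washer at (405,95) and the hanger at left, all clear of the fingers. Lining up over the lug and going down.

carry_out --pt "8 -17.5 0 0 0 0 0" --pt "8 -17.5 0 0 0 0 0" --pt "0 0 35 0 0 0 0" --pt "0 0 35 0 0 0 0" --pt "0 0 0 0 0 0 0"

```text
clock: 2.23
position: [0.5067, -0.0966, 0.1565]
tool_rot: [-3.141, 0.007, -0.059]
force: [-1.0, 1.1, -1.4]
grip_width: 0.0853
```

```bash
python3 - <<'E'
from h import *
s=st()
f=wrist('pics/w2.png'); T=f['T_tool_cam'];K=f['K'];z=f['z_map']
from scipy.spatial.transform import Rotation as R
v,u=np.mgrid[:400,:640];a=(u-K[0,2])/K[0,0];b=(v-K[1,2])/K[1,1];r=np.hypot(a,b)+1e-9;t=np.tan(np.minimum(r,1.4))/r
P=np.stack([a*t*z,b*t*z,z],-1)@T[:3,:3].T+T[:3,3]
W_=P@R.from_euler('xyz',s['tool_rot']).as_matrix().T+s['position']
q=feed(W_);k=(z>0)&(q[...,2]>128)&(q[...,2]<146)&(abs(q[...,1])<20)&(q[...,0]>38)&(q[...,0]<65)
print(np.percentile(q[k],[2,50,98],axis=0),k.sum())
E
```

```text
t 2.23 feeder xyz [ 53.4  -0.  156.5] rpy [-3.141  0.007 -0.059] F [-1.   1.1 -1.4] w 85.3
[[ 45.86447383 -10.88975369 128.43123444]
 [ 48.91398099  -0.33734641 137.68883156]
 [ 54.14349346  10.24552726 139.35262249]] 643
```

View pics/w2.png

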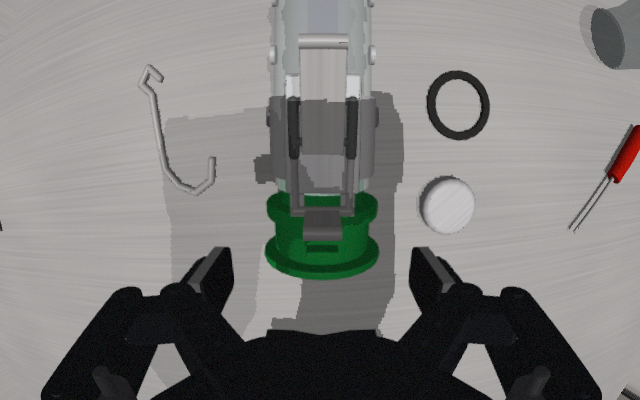

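The lug is centred between the fingers at (322,222), and wrist depth puts its top at x≈50, y≈0, z≈139. Going down and closing.

carry_out --pt "2.5 0 20 0 0 0 0" --pt "0 0 20 0 0 0 0" --pt "0 0 0 0 0 0 100" --pt "0 0 0 0 0 0 230" --pt "0 0 0 0 0 0 230" --force 40

```text
clock: 2.7
position: [0.5128, -0.0977, 0.1232]
tool_rot: [3.141, -0.002, -0.062]
force: [0.1, 0.1, -0.0]
grip_width: 0.0517
```

carry_out --pt "0 0 0 0 0 0 230" --pt "0 0 0 0 0 0 230" --pt "0 0 0 0 0 0 230" --pt "0 0 0 0 0 0 230" --pt "0 0 0 0 0 0 230"

```text
clock: 3.12
position: [0.5125, -0.0974, 0.1223]
tool_rot: [3.142, -0.001, -0.062]
force: [-2.5, 0.7, 10.8]
grip_width: 0.0206
```

```bash
python3 - <<'E'
from h import *
st()
E
```

```text
t 3.12 feeder xyz [ 47.6   0.4 122.3] rpy [ 3.142e+00 -1.000e-03 -6.200e-02] F [-2.5  0.7 10.8] w 20.6
```

The grip is a bit high on the roll (TCP z 122), so I'll open, go 6 mm deeper and grip again.

carry_out --pt "0 0 0 0 0 0 110" --pt "0 0 0 0 0 0 110" --pt "-2 0 6 0 0 0 110" --pt "0 0 0 0 0 0 110" --pt "0 0 0 0 0 0 230" --force 40

```text
clock: 3.53
position: [0.5096, -0.0972, 0.1149]
tool_rot: [-3.142, 0.001, -0.062]
force: [-0.1, -0.2, 0.3]
grip_width: 0.0376
```

carry_out --pt "0 0 0 0 0 0 230" --pt "0 0 0 0 0 0 230" --pt "0 0 0 0 0 0 230" --pt "0 0 0 0 0 0 230" --pt "0 0 0 0 0 0 230"

```text
clock: 3.95
position: [0.51, -0.0973, 0.1153]
tool_rot: [3.142, 0.0, -0.062]
force: [-1.0, 0.4, 1.0]
grip_width: 0.021
```

```bash
python3 - <<'E'
from h import *
st()
E
```

```text
t 3.95 feeder xyz [ 50.1   0.5 115.3] rpy [ 3.142  0.    -0.062] F [-1.   0.4  1. ] w 21.0
```

carry_out --pt "0.5 0 -4 0 0 0 230" --pt "0.5 0 -4 0 0 0 230" --pt "0.5 0 -4 0 0 0 230" --pt "0 0 -4 0 0 0 230" --pt "0 0 0 0 0 0 230"

```text
clock: 4.37
position: [0.5114, -0.0974, 0.1321]
tool_rot: [3.142, -0.0, -0.062]
force: [-5.8, -0.2, -2.1]
grip_width: 0.0209
```

```bash
cat >>h.py <<'E'
def prof(c='side'):
    col,q=cloud(c); q=q.reshape(-1,3)
    k=(abs(q[:,1])<11)&(q[:,0]>-75)&(q[:,0]<95)&(q[:,2]>90)&(q[:,2]<260); q=q[k]
    for b in range(-72,95,4):
        m=abs(q[:,0]-b)<2
        if m.any(): print(b,round(q[m,2].max()),end=' | ')
    print(); return col
E
python3 - <<'E'
from h import *
st(); c=prof(); cv2.imwrite('pics/s3.png',cv2.resize(c[150:350,270:530,::-1],None,fx=3,fy=3,interpolation=cv2.INTER_CUBIC))
E
```

```text
t 4.37 feeder xyz [ 48.6   0.5 132.1] rpy [ 3.142 -0.    -0.062] F [-5.8 -0.2 -2.1] w 20.9
-72 91 | -68 91 | -64 91 | -60 91 | -56 92 | -52 91 | -48 161 | -44 161 | -40 161 | -36 155 | -32 152 | -28 149 | -24 145 | -20 106 | 0 125 | 4 123 | 8 121 | 12 106 | 16 106 | 20 105 | 24 105 | 28 106 | 32 105 | 36 102 | 40 157 | 44 169 | 48 178 | 52 196 | 56 204 | 60 239 | 64 238 | 68 239 | 72 120 | 76 120 | 80 109 | 84 93 | 88 93 | 92 93 |
```

View pics/s3.png

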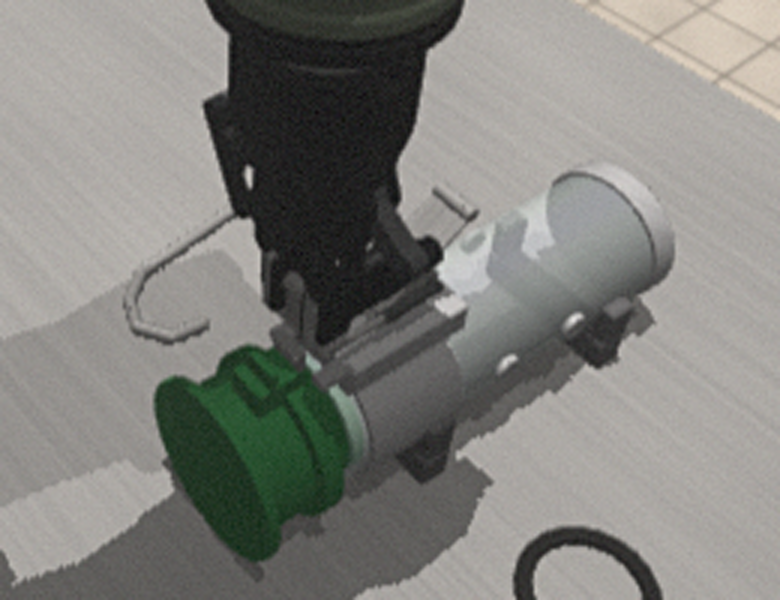

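The side view shows the bar lifted over the keeper's top (crossbar at (290,345)) and the lever risen with it. Going up a little, then forward over the slot.

carry_out --pt "0 0 -5 0 0 0 230" --pt "-5 0 0 0 0 0 230" --pt "-5 0 0 0 0 0 230" --pt "-5 0 0 0 0 0 230" --pt "-5 0 0 0 0 0 230"

```text
clock: 4.83
position: [0.4926, -0.0962, 0.1372]
tool_rot: [3.142, -0.004, -0.062]
force: [3.3, -0.6, 4.3]
grip_width: 0.0212
```

carry_out --pt "-2 0 0 0 0 0 230" --pt "0 0 0 0 0 0 230"

```text
clock: 5.0
position: [0.4894, -0.096, 0.1367]
tool_rot: [3.142, -0.001, -0.062]
force: [-0.1, -0.2, 3.9]
grip_width: 0.0209
```

```bash
python3 - <<'E'
from h import *
st(); c=prof(); cv2.imwrite('pics/s4.png',cv2.resize(c[170:320,290:490,::-1],None,fx=4,fy=4,interpolation=cv2.INTER_CUBIC))
E
```

```text
t 5.0 feeder xyz [ 70.7   0.5 136.7] rpy [ 3.142e+00 -1.000e-03 -6.200e-02] F [-0.1 -0.2  3.9] w 20.9
-72 90 | -68 91 | -64 91 | -60 92 | -56 91 | -52 90 | -44 103 | -40 106 | -36 107 | -32 107 | -28 106 | -24 107 | -20 106 | -16 106 | -12 106 | -4 145 | 0 105 | 4 108 | 8 178 | 12 180 | 16 180 | 20 107 | 24 106 | 28 107 | 32 106 | 36 106 | 40 91 | 52 111 | 56 119 | 60 108 | 64 161 | 68 169 | 72 184 | 76 203 | 80 242 | 84 242 | 88 240 | 92 243 |
```

View pics/s4.png

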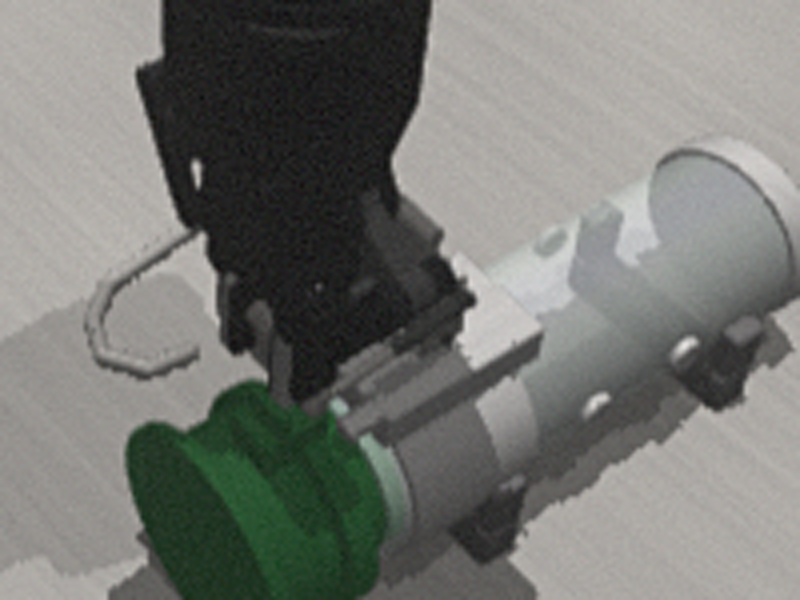

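The lever is upright at about 1.7 rad, and by the linkage the bar sits near x 67, z 130. Lowering into the slot while easing forward 3 mm.

carry_out --pt "0 0 4 0 0 0 230" --pt "-1 0 3 0 0 0 230" --pt "-1 0 3 0 0 0 230" --pt "-1 0 3 0 0 0 230" --pt "0 0 0 0 0 0 230"

```text
clock: 5.47
position: [0.4862, -0.0958, 0.1227]
tool_rot: [-3.142, 0.001, -0.062]
force: [1.3, -0.9, 3.4]
grip_width: 0.0208
```

```bash
python3 - <<'E'
from h import *
st()
E
```

```text
t 5.47 feeder xyz [ 73.9   0.4 122.7] rpy [-3.142e+00  1.000e-03 -6.200e-02] F [ 1.3 -0.9  3.4] w 20.8
```

By the linkage the bar is at x≈65, z≈117, between lip and rib with no contact force. Releasing so it drops, then rising clear.

carry_out --pt "0 0 1.5 0 0 0 230" --pt "0 0 0 0 0 0 100" --pt "0 0 0 0 0 0 60" --pt "0 0 0 0 0 0 0" --pt "0 0 0 0 0 0 0"

```text
clock: 5.88
position: [0.4863, -0.0958, 0.1217]
tool_rot: [-3.142, 0.001, -0.062]
force: [0.2, 0.4, 0.8]
grip_width: 0.0683
```

carry_out --pt "0 0 -20 0 0 0 0" --pt "0 0 -40 0 0 0 0" --pt "-30 0 -40 0 0 0 0" --pt "-30 0 0 0 0 0 0" --pt "0 0 0 0 0 0 0"

```text
clock: 6.3
position: [0.428, -0.0926, 0.2165]
tool_rot: [3.141, -0.0, -0.063]
force: [1.3, -0.6, 1.4]
grip_width: 0.0854
```

```bash
python3 - <<'E'
from h import *
st(); prof('top'); c=prof(); cv2.imwrite('pics/s5.png',cv2.resize(c[170:320,290:490,::-1],None,fx=4,fy=4,interpolation=cv2.INTER_CUBIC))
E
```

```text
t 6.3 feeder xyz [132.2   0.9 216.5] rpy [ 3.141 -0.    -0.063] F [ 1.3 -0.6  1.4] w 85.4
-72 93 | -68 92 | -64 92 | -60 93 | -56 92 | -52 93 | -48 94 | -44 104 | -40 107 | -36 110 | -32 108 | -28 108 | -24 107 | -20 108 | -16 109 | -12 108 | -8 126 | -4 145 | 0 147 | 4 144 | 8 147 | 12 177 | 16 181 | 20 180 | 24 107 | 28 108 | 32 107 | 36 106 | 40 91 | 52 120 | 56 120 | 60 122 | 64 125 | 68 139 | 72 141 | 76 141 | 80 138 | 84 94 | 88 95 | 92 102 | 
-72 92 | -68 91 | -64 91 | -60 92 | -56 92 | -52 90 | -40 107 | -36 107 | -32 107 | -28 106 | -24 107 | -20 107 | -16 105 | -12 105 | -8 104 | -4 144 | 0 144 | 4 110 | 8 131 | 12 151 | 16 179 | 20 179 | 24 106 | 28 106 | 32 106 | 36 106 | 40 106 | 44 105 | 52 119 | 56 120 | 60 120 | 64 110 | 68 112 | 72 140 | 76 141 | 80 138 | 84 93 | 88 93 | 92 94 |
```

View pics/s5.png

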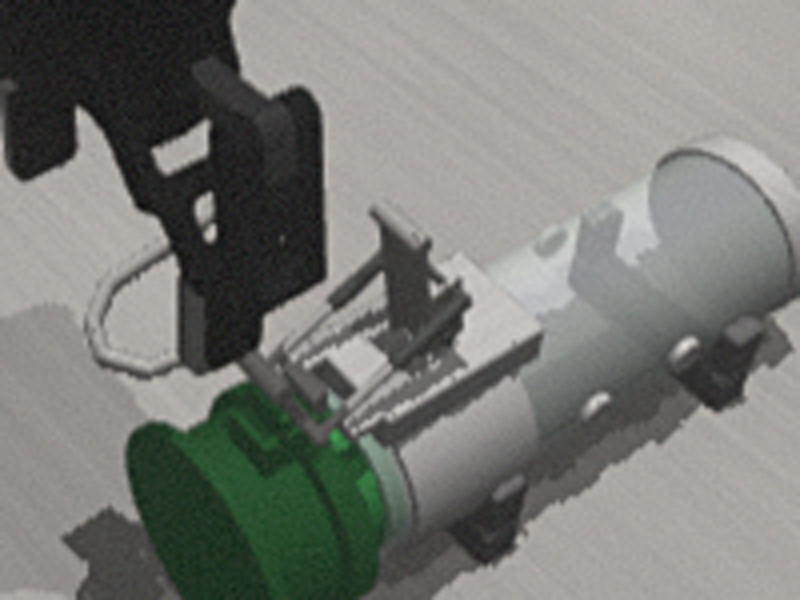

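The lug stands in front of the keeper and the bar lies in the slot: lug top z≈140 where it would be about 151 if it lay on the keeper or rib. The lever is upright with its end at x≈16. Closing the fingers and moving between lug and lever.

carry_out --pt "20 0 0 0 0 0 255" --pt "20 0 0 0 0 0 255" --pt "20 -0.5 0 0 0 0 255" --pt "22 0 0 0 0 0 255" --pt "0 0 0 0 0 0 255"

```text
clock: 6.82
position: [0.5171, -0.0967, 0.2143]
tool_rot: [-3.141, -0.001, -0.062]
force: [-1.3, 0.5, -2.2]
grip_width: 0.0256
```

carry_out --pt "0 0 0 0 0 0 255" --pt "0 0 25 0 0 0 255" --pt "0 0 25 0 0 0 255" --pt "0 0 4 0 0 0 255" --pt "0 0 0 0 0 0 255"

```text
clock: 7.23
position: [0.5125, -0.0969, 0.16]
tool_rot: [-3.141, 0.003, -0.062]
force: [0.1, -0.6, -0.5]
grip_width: -0.0001
```

```bash
python3 - <<'E'
from h import *
st()
E
```

```text
t 7.23 feeder xyz [ 4.76e+01 -1.00e-01  1.60e+02] rpy [-3.141e+00  3.000e-03 -6.200e-02] F [ 0.1 -0.6 -0.5] w -0.1
```

carry_out --pt "10 0 0 0 0 0 255" --pt "10 0 0 0 0 0 255" --pt "8 0 0 0 0 0 255" --pt "8 0 0 0 0 0 255" --pt "0 0 0 0 0 0 255"

```text
clock: 7.65
position: [0.5512, -0.0993, 0.1618]
tool_rot: [-3.142, -0.002, -0.062]
force: [-1.1, 0.1, 0.1]
grip_width: 0.0004
```

carry_out --pt "7 0 0 0 0 0 255" --pt "7 0 0 0 0 0 255" --pt "7 0 0 0 0 0 255" --pt "6 0 0 0 0 0 255" --pt "0 0 0 0 0 0 255"

```text
clock: 8.07
position: [0.5772, -0.101, 0.1608]
tool_rot: [3.142, 0.0, -0.062]
force: [-1.9, 0.3, 1.3]
grip_width: 0.0002
```

```bash
python3 - <<'E'
from h import *
st(); prof('top'); c=prof(); cv2.imwrite('pics/s6.png',cv2.resize(c[170:320,290:490,::-1],None,fx=4,fy=4,interpolation=cv2.INTER_CUBIC))
E
```

```text
t 8.07 feeder xyz [-17.2  -0.  160.8] rpy [ 3.142  0.    -0.062] F [-1.9  0.3  1.3] w 0.2
-72 91 | -68 91 | -64 91 | -60 92 | -56 91 | -52 90 | -12 143 | -8 140 | -4 137 | 0 129 | 4 126 | 8 121 | 12 107 | 16 108 | 20 108 | 24 108 | 28 108 | 32 108 | 36 105 | 40 92 | 44 122 | 48 121 | 52 141 | 56 144 | 60 143 | 64 121 | 68 109 | 72 109 | 76 94 | 80 96 | 84 100 | 88 103 | 92 103 | 
-72 91 | -68 92 | -64 91 | -60 91 | -56 91 | -52 91 | -40 105 | -36 106 | -32 171 | -28 163 | -24 214 | -20 213 | -16 212 | -12 231 | -8 259 | -4 259 | 0 259 | 4 260 | 8 123 | 12 107 | 16 106 | 20 107 | 24 107 | 28 108 | 32 107 | 36 107 | 44 119 | 48 120 | 52 118 | 56 141 | 60 142 | 64 140 | 68 115 | 72 107 | 76 94 | 80 93 | 84 93 | 88 103 | 92 103 |
```

View pics/s6.png

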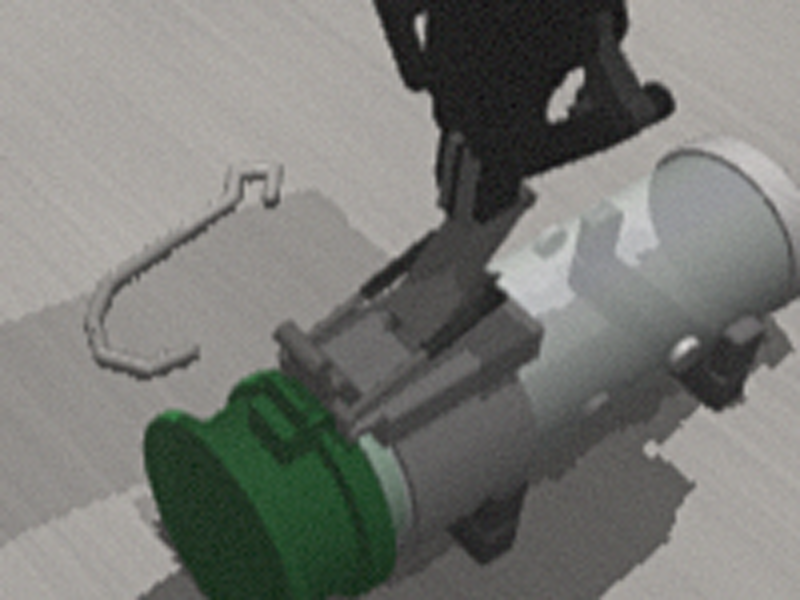

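The bar has hooked under the lip and drawn the base nearly home (keeper now at x≈44–50, lug at 58). Pressing on down past centre.

carry_out --pt "5 0 3 0 0 0 255" --pt "5 0 6 0 0 0 255" --pt "3 0 5 0 0 0 255" --pt "3 0 4 0 0 0 255" --pt "0 0 0 0 0 0 255"

```text
clock: 8.58
position: [0.593, -0.1019, 0.1427]
tool_rot: [-3.142, -0.001, -0.062]
force: [0.4, 0.1, 0.3]
grip_width: -0.0002
```

carry_out --pt "3 0 5 0 0 0 255" --pt "2 0 5 0 0 0 255" --pt "1 0 5 0 0 0 255" --pt "1 0 4 0 0 0 255" --pt "0 0 0 0 0 0 255"

```text
clock: 9.0
position: [0.5992, -0.1024, 0.1237]
tool_rot: [3.142, 0.001, -0.063]
force: [-0.3, 0.8, 0.7]
grip_width: 0.0002
```

```bash
python3 - <<'E'
from h import *
st()
E
```

```text
t 9.0 feeder xyz [-39.3  -0.  123.7] rpy [ 3.142e+00  1.000e-03 -6.300e-02] F [-0.3  0.8  0.7] w 0.2
```

carry_out --pt "0 0 2 0 0 0 255" --pt "0 0 1 0 0 0 255" --pt "0 0 0 0 0 0 255"

```text
clock: 9.25
position: [0.5995, -0.1025, 0.1231]
tool_rot: [3.141, -0.001, -0.063]
force: [-13.1, 2.5, 38.2]
grip_width: 0.0004
```

carry_out --pt "0 0 -25 0 0 0 255" --pt "0 0 -40 0 0 0 255" --pt "0 0 -40 0 0 0 255" --pt "41 0 0 0 0 0 255" --pt "0 0 0 0 0 0 255"

```text
clock: 9.67
position: [0.6457, -0.105, 0.229]
tool_rot: [-3.141, -0.008, -0.062]
force: [0.8, -0.2, -1.7]
grip_width: -0.0001
```

```bash
python3 - <<'E'
from h import *
st(); prof('top'); c=prof(); cv2.imwrite('pics/s7.png',cv2.resize(c[170:320,290:490,::-1],None,fx=4,fy=4,interpolation=cv2.INTER_CUBIC))
E
```

```text
t 9.67 feeder xyz [-85.9  -0.4 229. ] rpy [-3.141 -0.008 -0.062] F [ 0.8 -0.2 -1.7] w -0.1
-72 93 | -68 92 | -64 128 | -60 129 | -56 128 | -52 126 | -48 127 | -44 127 | -40 126 | -36 127 | -32 126 | -28 126 | -24 126 | -20 127 | -16 125 | -12 126 | -8 125 | -4 126 | 0 127 | 4 126 | 8 121 | 12 108 | 16 109 | 20 109 | 24 107 | 28 107 | 32 108 | 36 107 | 40 92 | 44 143 | 48 145 | 52 144 | 56 110 | 60 120 | 64 122 | 68 110 | 72 109 | 76 97 | 80 93 | 84 103 | 88 104 | 92 103 | 
-72 259 | -68 91 | -64 125 | -60 128 | -56 128 | -52 125 | -48 125 | -44 125 | -40 125 | -36 125 | -32 125 | -28 125 | -24 126 | -20 125 | -16 125 | -12 125 | -8 125 | -4 125 | 0 125 | 4 125 | 8 119 | 12 107 | 16 107 | 20 107 | 24 106 | 28 107 | 32 107 | 36 105 | 44 117 | 48 143 | 52 144 | 56 141 | 60 118 | 64 121 | 68 120 | 72 108 | 76 93 | 80 93 | 84 92 | 88 104 | 92 103 |
```

View pics/s7.png

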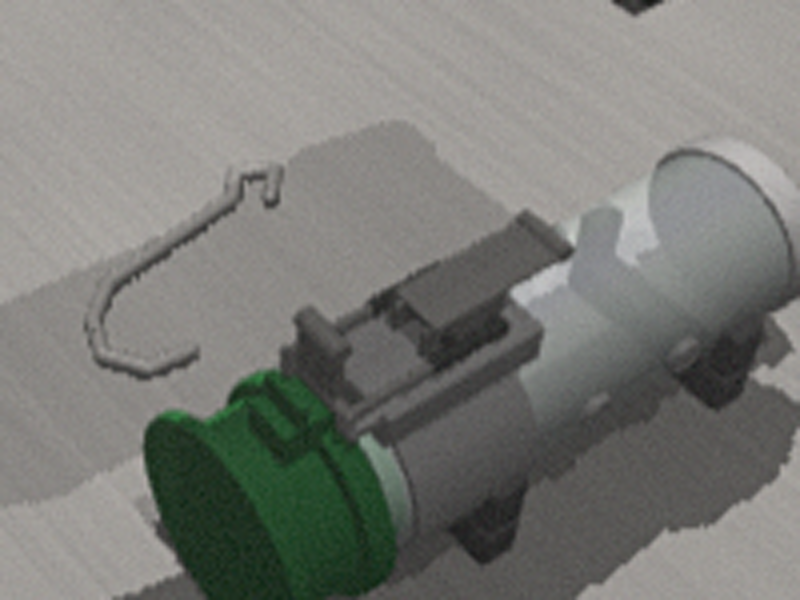

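The lever lies flat, with its face reading z≈125 (123.5 true, plus the depth bias). The lug stands upright at x≈50, z≈142, which fits the bar at x 50, z 111 under the lip. The rib is at 62–66, which is home. The arm is clear, so I'll do a short hold, a loose-part check and the hand-in.

carry_out --pt "0 0 -30 0 0 0 255" --pt "0 0 0 0 0 0 255" --pt "0 0 0 0 0 0 255" --pt "0 0 0 0 0 0 255" --pt "0 0 0 0 0 0 255"

```text
clock: 10.18
position: [0.6396, -0.1049, 0.2553]
tool_rot: [-3.142, 0.001, -0.062]
force: [0.6, -0.2, -0.0]
grip_width: 0.0001
```

```bash
python3 - <<'E'
from h import *
s=st(); prof('side')
col,q=cloud('top'); a=np.load('pics/top0.npz')['color'].astype(int); d=abs(col.astype(int)-a).sum(2)
for n,(x0,x1,y0,y1) in dict(hanger=(290,340,160,240),washer=(430,475,180,225),cap=(430,466,233,270)).items(): print(n,(d[y0:y1,x0:x1]>120).sum())
print(bot.job_done())
E
```

```text
t 10.18 feeder xyz [-7.980e+01 -1.000e-01  2.553e+02] rpy [-3.142e+00  1.000e-03 -6.200e-02] F [ 0.6 -0.2 -0. ] w 0.1
-72 259 | -68 260 | -64 125 | -60 127 | -56 128 | -52 125 | -48 126 | -44 125 | -40 126 | -36 125 | -32 125 | -28 125 | -24 125 | -20 125 | -16 126 | -12 125 | -8 124 | -4 125 | 0 125 | 4 126 | 8 120 | 12 107 | 16 107 | 20 107 | 24 107 | 28 106 | 32 106 | 36 105 | 44 118 | 48 144 | 52 143 | 56 107 | 60 118 | 64 121 | 68 120 | 72 108 | 76 93 | 80 94 | 84 92 | 88 103 | 92 102 | 
hanger 19
washer 1093
cap 388
the job is handed in; nothing more can be done
None
```

The latch is shut and the base is home, handed in at about 10 s. I gripped the lug, lifted the bar over the keeper and let it drop into the slot. I then pressed the lever down with the closed fingers until it lay flat.

**Last checks (depth reads about 2 mm high):**
- **Lever:** it is flat, with its face reading z≈125 in two looks about 0.5 s apart, both with the arm clear.
- **Bail:** the lug stands upright at x≈50, z≈143, which fits the bar caught under the lip at x 50, z 111.
- **Base:** the rib is at about x 62–66, drawn in some 9 mm, which is home within the accuracy of the measurement.
- **Force:** the highest I read was about 40 N, at the fingertips, on the final press after the lever was already down. The 7 N resistance before the snap did not show in the readings at the ends of the moves.

**Check that disagreed:** I compared the top view before and after to see whether the loose parts had moved. The hanger hardly changed (19 pixels), but the washer (1093) and cap (388) areas did. I put that down to the arm's shadow or the arm blocking the view, because the arm stayed well above both parts and felt no contact there. I did not confirm it with another picture.

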